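Pump the bar clamp onto the glued spice box and keep it held

TASK

Stand the freshly glued olive-wood spice box upright on the bed of the one-hand pump clamp, lengthwise between its jaws and close up to the fixed end jaw, and let go of it. Then pump the two squeeze paddles (squeeze together, let them spring back, squeeze again) until the spring pad of the sliding jaw meets the box and is pushed back about halfway, never all the way, since that would crush the box. The clamp does not hold by itself, so finish while still holding the paddles squeezed; do not push the sliding jaw by hand, and leave the jar, timer, diffusers and spoon where they are.

Things in the scene. Friction and masses are not known exactly. Their poses are not given: they have to be found in the camera images.
- clamp: one-hand pump clamp of dark steel, bolted to the ledge. Origin: centre of the underside of its bed plate (310 x 100 x 12 mm). x: the way the sliding jaw advances; z up. From -x to +x: pump housing (x -140 to -60, y +-36, top at z 66 mm) carrying two black paddles; the sliding jaw on a toothed rod (its tail reaches back to x = -191 mm at most); the fixed jaw
- fixed_jaw (a point): fixed upright jaw plate at the +x end of the clamp, 60 mm wide, top at z = 62 mm; this point is the middle of the foot of its face, on the bed at clamp x = 125 mm; the bed in front of it has no side walls
- seat (a point): point on the bed top (clamp z = 12 mm) at clamp x = 95 mm: where the centre of the box's underside lies when the box touches the fixed jaw; axes as the clamp's
- spice_box: olive-wood spice box, one solid piece: 60 (x) x 40 (y) x 50 (z) mm, with a small turned knob on top (14 mm across, 10 mm high) and a dark seam under the lid; about 0.15 kg; origin at the centre of its underside. It goes into the clamp with its 60 mm length along the clamp's x, either way round
- jaw_block: bright steel block of the sliding jaw, 22 x 44 x 48 mm, behind the spring pad, on the toothed rod, top at z = 62 mm; not to be pushed by the robot. Its origin is the middle of its rear face, at ledge height
- jaw_travel (a joint): how far the sliding jaw has advanced (m), 0 = fully back to 0.085; it starts somewhere from 0 to 0.03. With the pad not pushed in, the pad's face is at clamp x = 0.010 + jaw_travel. It slides with about 3 N of friction and stays where it is left when nothing pushes it
- jaw_pad: cork-coloured pad plate of the sliding jaw, 10 x 44 x 44 mm (top at z = 60 mm), on a sprung stem 14 mm in front of the jaw block. Origin: on its back face, at ledge height
- pad_face (a point): centre of the pad's front face, 37 mm above the ledge
- pad_spring (a joint): how far the pad is pushed back towards its block (m): 0 = free, visible gap between pad and block 14 mm; 0.014 = bottomed, no gap. 1.6 N of preload plus 0.8 N per mm. Aim for 0.007
- paddle_left: one of the two black squeeze paddles: upright plate, 34 mm wide along the clamp's x, 8 mm thick, from 72 to 120 mm above the ledge. It stands on the +y side of the clamp and slides level inwards (its outer face from clamp y = 30 to 16 mm). Origin: at clamp x = -100 mm, in the middle of the plate's thickness, at ledge height
- paddle_right: the mirror paddle on the -y side. The paddles are linked and move inwards equally; springs push them out. Squeeze them from above with a gripper closing across the clamp: 60 mm over the outer faces when free, 32 mm fully squeezed. Each needs 1.5 to 3 N for its spring, plus 0.86 times the jaw's push and friction: about 11 N with the pad halfway in
- paddle_mid (a point): point midway between the paddles, 100 mm above the ledge, at clamp x = -100 mm; does not move with the paddles
- squeeze (a joint): inward travel of each paddle (m): 0 = free, 0.014 = fully squeezed. As it grows a pawl drives the jaw on by 1.71 mm per mm (24 mm a stroke, less up to 7 mm until the pawl meets a tooth; teeth are 7 mm apart, so repeated full strokes give 21 mm each). When let out, the jaw stays, but if pressed on the box it springs back until its pad is pushed in under 2 mm
- timer: white plastic kitchen timer dial, 66 mm across, 44 mm high, loose; origin under its centre; leave it alone
- lemon_jar: white lidded ceramic preserved-lemon jar, 86 mm across, 113 mm high, loose; origin under its centre; leave it alone
- diffusers: stack of three round aluminium tagine diffusers, 190 mm across, 26 mm high, flat handles to its +x up to 195 mm from the centre; origin under its centre; leave it alone
- tasting_spoon: olive-wood tasting spoon lying flat, 220 mm along its x, about 52 mm wide and 20 mm high; origin under its middle; leave it alone
Mind the look-alikes: they are no part of the job. What is shaped like the spice_box but red is not meant.

How it is judged:
By the outcome, as a careful person would: the job done as asked, in the order asked, and still so for the second after the job is handed in, while the arm keeps its last pose, push and grip.
It also fails if it takes over 58 s, if anything falls off the work surface, if the arm or the gripper's body presses on something with over 40 N, if the wrist force passes 120 N, or if a joint passes its speed limit or range.

ROBOT

A 6-joint arm with a two-finger parallel gripper is mounted at the origin on the work surface. World frame = base frame: x ahead of the robot, y to its left, z up, the work surface at z = 0. Lengths are in m, angles in rad, forces in N, time in s.
With the tool pointing down it reaches from about 0.35 to 0.775 m from the base axis. Payload 7.3 kg.
Tool frame: the origin (TCP) lies at the very end of the fingers, on their centre line; the grasp point (between the pads) lies 19 mm behind it (robot.hold_point_z is the distance from the TCP to the grasp point, in m); z points along the fingers, y is the direction in which the jaws open and shut (so a half turn about z gives the same grasp; the last joint's range is limited). The gripper opens to 92 mm and grips with 3 to 60 N. Pads are 19 mm wide; open, the fingers measure 130 mm over their backs; the gripper's body (75 mm by 190 mm) begins 47 mm behind the grasp point.
Start: joints at [1.064, 0.342, 1.524, -0, 1.275, -0.146], TCP at [0.185, 0.491, 0.188] pointing down, gripper open.
Joint ranges: [-2.53, 2.53], [-0.77, 2.02], [0.04, 2.7], [-1, 4.14], [0.28, 2.66], [-3.11, 3.11]. Speed limits (rad/s): [2.57, 2.57, 3.14, 3.14, 3.14, 3.14].

INTERFACE

Orientations are given as [roll, pitch, yaw] about the fixed x, y, z axes, in that order (R = Rz(yaw) Ry(pitch) Rx(roll)).
In Python, from cell import monitor, viewer, robot gives the robot as it stands.
- The arm moves only by the tool move_arm, never from a script. Its argument "deltas" is a list of rows, each an object of numbers: "x", "y", "z": the shift along the tool's x, y, z in m; "wx", "wy", "wz": the turn, a rotation vector about the tool's x, y, z in degrees; "hand": the opening, from 0 (shut) to 1 (fully open). In form: [{"x": .., "y": .., "z": .., "wx": .., "wy": .., "wz": .., "hand": ..}, ...]. A call has 1 to 8 rows; each row is the pose to reach, as a shift and turn from the pose commanded when the call began, along the tool's axes at that moment; what a row does not reach only later rows make up. A row lasts 1/8 s, in which the tool goes at most 62.5 mm and 10.7 degrees, less where a joint would pass 70% of its speed; a pose out of reach is approached as far as the arm can. A call with a gripper value outside its range is refused whole. The fingers move at their own pace and stop on an object; "grip_force" is the grip in N (left out, the last holds). Time passes only in rows, so rows that repeat a pose let the fingers close. It gives the time, the measured TCP pose, the force and the opening at its end, in the units of the state.
- monitor.observe(): the state, without advancing time (a new reading comes with each control period).
- viewer.read_camera(name): name is "scene" or "top"; returns the picture (480x640x3 uint8, red, green, blue); there is no depth.
- viewer.camera_params(name): a dict with "camera_matrix" (3x3 intrinsics, pixels), "k1" (the pictures are not rectified: a ray, as slopes to the right and down, at radius r is drawn at 1 + k1 r^2 times it, then the intrinsics apply), "R" (3x3) and "t" (3): a world point X has camera coordinates R X + t. Camera axes: x right, y down, z forward; pixel columns grow to the right and rows downward; lengths in m; the calibration is good to about 2 mm. A picture is of the moment at which its call begins. camera_params takes no time and is no camera call.
- robot.hand_in(): hands the job in, once; it reports no verdict.
The state is a dict: "time": time; "qpos": joint angles; "qvel": joint speeds; "joint_efforts": joint torques, N m; "tool_pos": TCP position; "tool_rot": TCP orientation; "contact_force": force on the tool from outside, world axes, zero at the start; "torque": the same for the moment, N m; "opening": finger opening in m.
Only numpy, scipy, OpenCV 4.12 (cv2) and the standard library are available. Lean on these libraries where they do the work, as an engineer would, in place of code of your own. Each camera call takes 0.05 s, during which the arm holds its last target. There are 200 camera calls.

## Working session

There is one attempt and no reset: what is moved stays moved. The work goes in short steps, Python scripts to look and compute and a tool call to move; the robot and the scene stay as the last step left them, time stands still between calls to the robot, and variables do not carry over. Pictures are saved under pics/ and viewed, about 8 in all and at most 12, crops included, and the job is handed in when it is done.

Besides the shell and the picture viewer there is one more tool, called after "Emit:" by a JSON object that holds its "api" and its "payload". move_arm: Moves the arm, as the interface text tells. Its arguments: {"type":"object","properties":{"deltas":{"type":"array","items":{"type":"object","properties":{"x":{"type":"number"},"y":{"type":"number"},"z":{"type":"number"},"wx":{"type":"number"},"wy":{"type":"number"},"wz":{"type":"number"},"hand":{"type":"number"}}}},"grip_force":{"type":"number"}},"required":["deltas"]}

```bash
mkdir -p pics; cat > h.py <<'E'
import numpy as np, cv2
from cell import monitor, viewer, robot
def P(n):
    p=viewer.camera_params(n); return [np.array(p[k]) for k in("camera_matrix","k1","R","t")]
def ray(n,uv):
    K,k1,R,t=P(n); u=cv2.undistortPoints(np.array([[uv]],float),K,np.array([float(k1),0,0,0]))[0,0]
    d=R.T@np.array([u[0],u[1],1]); return -R.T@t,d
def onz(n,uv,z):
    c,d=ray(n,uv); return c+d*(z-c[2])/d[2]
def proj(n,X):
    K,k1,R,t=P(n); x,_=cv2.projectPoints(np.array(X,float).reshape(-1,3),cv2.Rodrigues(R)[0],t,K,np.array([float(k1),0,0,0])); return x[:,0]
def shot(n,f):
    im=viewer.read_camera(n)[:,:,::-1].copy(); cv2.imwrite('pics/'+f,im); return im
E
python3 - <<'E'
from h import *
for n in("scene","top"):
    shot(n,n+'0.png'); K,k1,R,t=P(n); print(n,K[0,0],k1,-R.T@t)
print(monitor.observe())
E
```

```text
scene 539.5673057873975 -0.0731258512625278 [ 1.46699611 -0.3502359   0.9920597 ]
top 514.4107286633341 -0.059043308430430666 [ 0.44366319 -0.0180973   1.36102409]
{'time': 0.1, 'qpos': array([ 1.06400012e+00,  3.42660159e-01,  1.52491317e+00,  4.12249853e-05,
        1.27545763e+00, -1.46013874e-01]), 'qvel': array([-0.00105902, -0.00129932, -0.00282571,  0.00129912,  0.00044829,
        0.00156998]), 'joint_efforts': array([ 1.09590153e-03, -4.32002056e+01, -2.44696140e+01,  7.18720257e-02,
        5.27133280e-02, -3.17768706e-05]), 'tool_pos': array([0.18508941, 0.4908302 , 0.18701374]), 'tool_rot': array([-3.14017538e+00, -2.48271175e-04,  2.78079812e+00]), 'contact_force': array([-0.23940457,  0.51795105, -0.14971315]), 'torque': array([ 0.00636579, -0.0191228 ,  0.0168632 ]), 'opening': 0.09147113578635767}
```

View pics/top0.png

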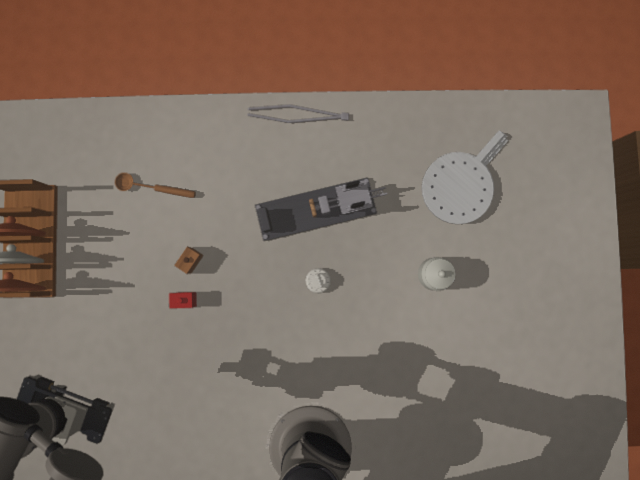

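View pics/scene0.png

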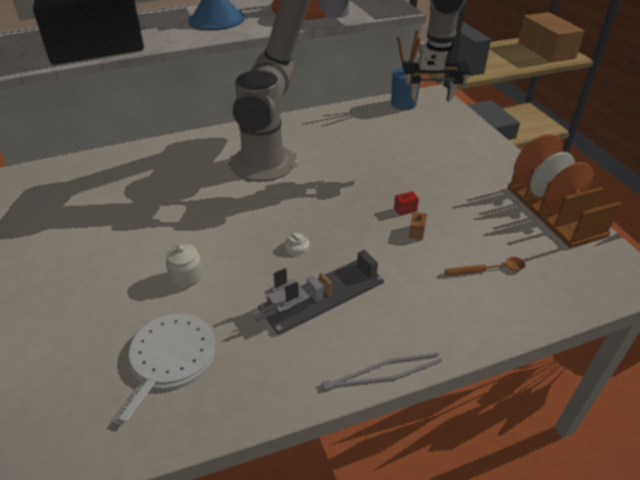

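Top view: clamp about (257–376, 180–240), fixed jaw at the left end (265,218), olive box at (188,260), red decoy at (183,300), timer (318,280), jar (438,273). Next I'll enlarge crops of the box and clamp.

```bash
python3 - <<'E'
import cv2,numpy as np
t=cv2.imread('pics/top0.png');s=cv2.imread('pics/scene0.png')
a=cv2.resize(t[170:250,245:385],(800,457),interpolation=3) # 5.714x
b=cv2.resize(t[238:282,160:220],(400,293//1),interpolation=3)
c=cv2.resize(s[200:245,395:455],(400,300),interpolation=3)[:293]
a=cv2.resize(t[175:245,250:385],(800,415),interpolation=3)
o=np.vstack([a,np.hstack([b,c])])[:,:]
cv2.imwrite('pics/c1.png',cv2.resize(o,(678,600)))
E
```

```text
(no output)
```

View pics/c1.png

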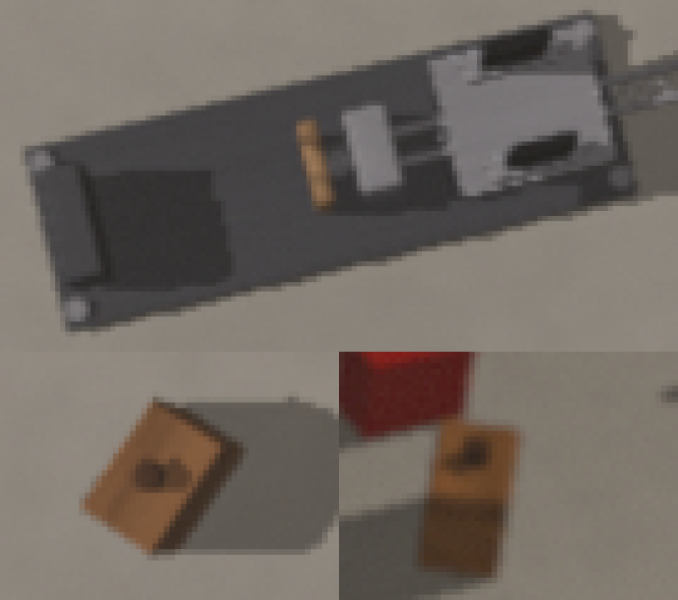

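Box stands upright with the knob on top. The bed corners in the enlarged crop are about (28,150), (70,330), (635,195), (595,12). I'll turn these into world poses and cross-check them.

```bash
python3 - <<'E'
from h import *
t=cv2.imread('pics/top0.png');s=cv2.imread('pics/scene0.png')
px=lambda d:(250+d[0]/5.022-.4,175+d[1]/5.024-.4)
C=[onz('top',px(d),.012)[:2] for d in[(26,150),(70,331),(636,195),(595,12)]]
print(np.round(C,4)); C=np.array(C)
print('sides',[np.linalg.norm(C[i]-C[(i+1)%4]).round(4) for i in range(4)])
cen=C.mean(0); ax=C[0]+C[1]-C[2]-C[3]; yaw=np.arctan2(ax[1],ax[0]); print('clamp',cen,yaw)
R=np.array([[np.cos(yaw),-np.sin(yaw)],[np.sin(yaw),np.cos(yaw)]])
loc=lambda n,uv,z:(R.T@(onz(n,uv,z)[:2]-cen)).round(4)
for nm,d,z in[('fj top face edge',(90,166),.062),('fj',(106,278),.062),('pad front',(298,122),.06),('padfront',(318,208),.06),('padback',(312,120),.06),('blockfr',(344,110),.062),('blockrear',(383,104),.062),('padL?',(515,46),.12),('padR?',(541,152),.12)]:
    print(nm,loc('top',px(d),z))
def mask(im,sl):
    h=cv2.cvtColor(im,cv2.COLOR_BGR2HSV); m=np.zeros(im.shape[:2],np.uint8)
    m[sl]=cv2.inRange(h,(5,90,85),(22,255,255))[sl]
    c=max(cv2.findContours(cv2.morphologyEx(m,3,np.ones((5,5))),0,1)[0],key=cv2.contourArea); return c
c=mask(t,np.s_[238:282,160:220])
W=np.array([onz('top',p[0],.05)[:2] for p in c],np.float32)
r=cv2.minAreaRect(W*1000); print('box',r,'yaw? ',np.round(cv2.boxPoints(r),1).tolist())
# scene check: project
Z=lambda x,y,z:list(cen+R@[x,y])+[z]
bc=np.array(r[0])/1000
pts=[Z(-.155,-.05,.012),Z(-.155,.05,.012),Z(.155,.05,.012),Z(.155,-.05,.012),Z(.125,.03,.062),Z(.125,-.03,.062),Z(-.1,.026,.12),Z(-.1,-.026,.12),[*bc,.06]]
for im,n in((s,'scene'),(t,'top')):
    for i,p in enumerate(proj(n,pts)): cv2.circle(im,tuple(int(v*8) for v in p),6,(0,255,0),-1,shift=3)
for b in cv2.boxPoints(r)/1000:
    for im,n in((s,'scene'),(t,'top')):
        p=proj(n,[*b,.05])[0]; cv2.circle(im,tuple(int(v*8) for v in p),6,(255,0,0),-1,shift=3)
a=cv2.resize(s[205:335,250:440],(800,547),interpolation=3)
cv2.imwrite('pics/c2.png',a)
E
```

```text
[[ 0.633   0.1331]
 [ 0.5371  0.1112]
 [ 0.6027 -0.1874]
 [ 0.7005 -0.1686]]
sides [np.float64(0.0984), np.float64(0.3057), np.float64(0.0996), np.float64(0.3091)]
clamp [ 0.61833268 -0.02792322] 1.7888794532135417
fj top face edge [ 0.1204 -0.0255]
fj [0.1256 0.0318]
pad front [ 0.0127 -0.0227]
padfront [0.0132 0.0224]
padback [ 0.0056 -0.022 ]
blockfr [-0.0114 -0.0229]
blockrear [-0.0313 -0.0212]
padL? [-0.0969 -0.0252]
padR? [-0.0966  0.0281]
box ((489.92181396484375, 304.8051452636719), (38.49336624145508, 58.44144058227539), 54.26410675048828) yaw?  [[455.0, 306.20001220703125], [502.3999938964844, 272.1000061035156], [524.9000244140625, 303.3999938964844], [477.3999938964844, 337.5]]
```

View pics/c2.png

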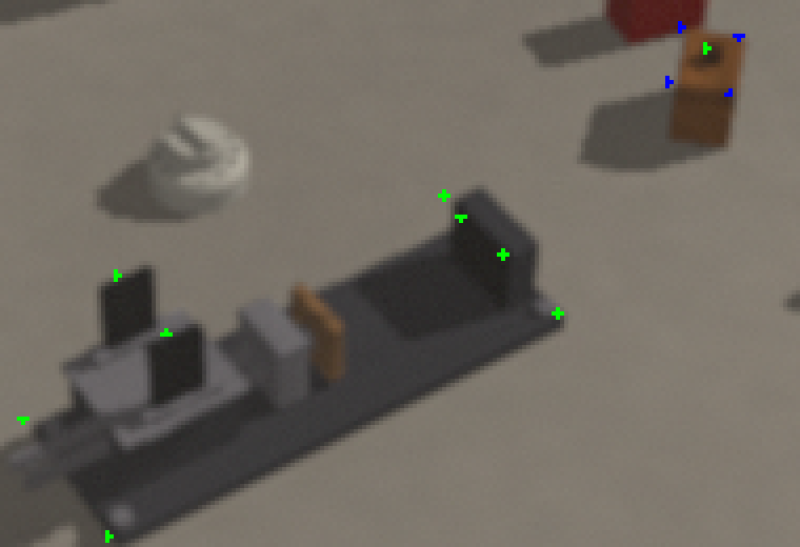

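The scene view agrees with the top view to about 1–2 px (3–5 mm), and the sizes match: bed 309x99, box 58x38, pad face at clamp x≈13 mm. That is good enough to move. Next, a helper for converting to tool deltas.

```bash
cat >> h.py <<'E'
CL=np.array([.6183,-.0279]); CY=1.789
def cp(x,y=0): return CL+[x*np.cos(CY)-y*np.sin(CY), x*np.sin(CY)+y*np.cos(CY)]
def delta(p,yaw,frm=None,fy=None):
    o=monitor.observe(); q=np.array(o['tool_pos'] if frm is None else frm); a=o['tool_rot'][2] if fy is None else fy
    d=np.array(p)-q; w=-np.degrees((yaw-a+np.pi)%(2*np.pi)-np.pi)
    return np.round([d[0]*np.cos(a)+d[1]*np.sin(a), d[0]*np.sin(a)-d[1]*np.cos(a), -d[2], w],4)
E
python3 -c "
from h import *
print(delta([.4899,.3048,.11],np.radians(144.3)))"
```

```text
[-0.3509 -0.0664  0.077  15.028 ]
```

Emit:
{"api": "move_arm", "payload": {"deltas": [{"x": -0.05, "y": -0.01, "z": 0.0, "wz": 3, "hand": 1}, {"x": -0.11, "y": -0.02, "z": 0.01, "wz": 7, "hand": 1}, {"x": -0.17, "y": -0.032, "z": 0.02, "wz": 10, "hand": 1}, {"x": -0.23, "y": -0.044, "z": 0.04, "wz": 13, "hand": 1}, {"x": -0.29, "y": -0.055, "z": 0.06, "wz": 15, "hand": 1}, {"x": -0.335, "y": -0.063, "z": 0.077, "wz": 15, "hand": 1}, {"x": -0.351, "y": -0.0664, "z": 0.077, "wz": 15, "hand": 1}, {"x": -0.351, "y": -0.0664, "z": 0.077, "wz": 15, "hand": 1}], "grip_force": 20}}

```text
schema error: expected keys x, y, z, wx, wy, wz, hand
```

```bash
python3 -c "
from h import *
o=monitor.observe();print(o['tool_pos'],o['tool_rot'],delta([.4899,.3048,.016],np.radians(144.3)))
t=shot('top','t1.png');s=shot('scene','s1.png')
cv2.imwrite('pics/c3.png',np.hstack([cv2.resize(t[200:310,120:250],(400,338)),cv2.resize(s[130:260,360:490],(338,338))]))"
```

```text
[0.18508941 0.4908302  0.18701374] [-3.14017538e+00 -2.48271175e-04  2.78079812e+00] [-0.3509 -0.0664  0.171  15.028 ]
```

View pics/c3.png

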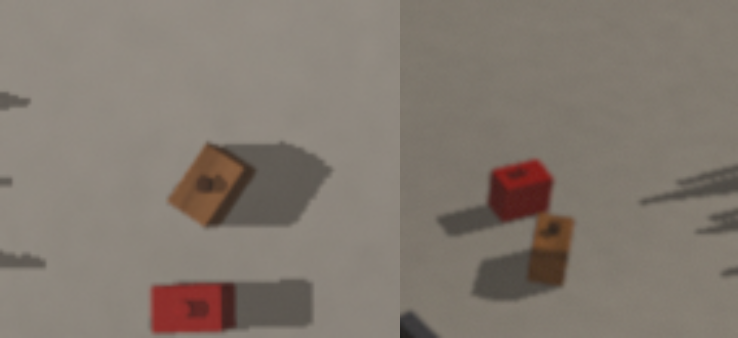

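The move was refused because every key is required. The picture shows the scene unchanged.

Emit:
{"api": "move_arm", "payload": {"deltas": [{"x": -0.05, "y": -0.01, "z": 0.0, "wx": 0, "wy": 0, "wz": 3, "hand": 1}, {"x": -0.11, "y": -0.02, "z": 0.01, "wx": 0, "wy": 0, "wz": 7, "hand": 1}, {"x": -0.17, "y": -0.032, "z": 0.02, "wx": 0, "wy": 0, "wz": 10, "hand": 1}, {"x": -0.23, "y": -0.044, "z": 0.04, "wx": 0, "wy": 0, "wz": 13, "hand": 1}, {"x": -0.29, "y": -0.055, "z": 0.06, "wx": 0, "wy": 0, "wz": 15, "hand": 1}, {"x": -0.335, "y": -0.063, "z": 0.077, "wx": 0, "wy": 0, "wz": 15, "hand": 1}, {"x": -0.351, "y": -0.0664, "z": 0.077, "wx": 0, "wy": 0, "wz": 15, "hand": 1}, {"x": -0.351, "y": -0.0664, "z": 0.077, "wx": 0, "wy": 0, "wz": 15, "hand": 1}], "grip_force": 20}}

```text
time: 1.2
tool_pos: [0.4907, 0.3048, 0.1106]
tool_rot: [-3.142, -0.0, 2.517]
contact_force: [0.7, 0.7, 0.1]
opening: 0.0923
```

```bash
python3 -c "
from h import *
o=monitor.observe();print(o['time'],o['tool_pos'],o['tool_rot'],delta([.4899,.3048,.016],np.radians(144.3)))
t=shot('top','t2.png');s=shot('scene','s2.png')
cv2.imwrite('pics/c4.png',np.hstack([cv2.resize(t[200:310,120:250],(400,338)),cv2.resize(s[130:260,360:490],(338,338))]))"
```

```text
1.2 [0.49065492 0.30484559 0.11061204] [-3.14157165e+00 -3.80613349e-04  2.51736505e+00] [ 0.0006 -0.0005  0.0946 -0.0656]
```

View pics/c4.png

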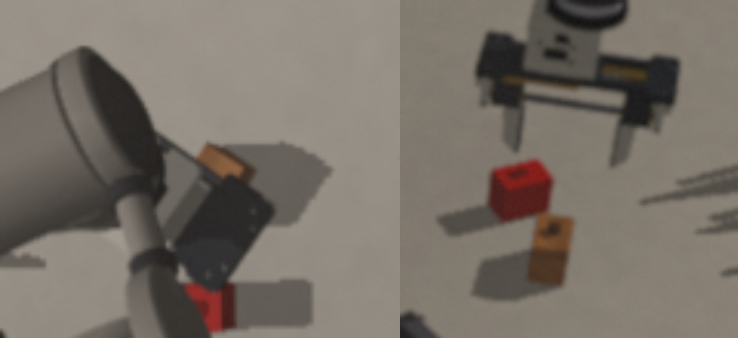

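The gripper is centred over the olive box and aligned with it; the open fingers straddle it and the red decoy is clear. Descend and grip.

Emit:
{"api": "move_arm", "payload": {"deltas": [{"x": 0, "y": 0, "z": 0.03, "wx": 0, "wy": 0, "wz": 0, "hand": 1}, {"x": 0, "y": 0, "z": 0.06, "wx": 0, "wy": 0, "wz": 0, "hand": 1}, {"x": 0, "y": 0, "z": 0.085, "wx": 0, "wy": 0, "wz": 0, "hand": 1}, {"x": 0, "y": 0, "z": 0.095, "wx": 0, "wy": 0, "wz": 0, "hand": 1}, {"x": 0, "y": 0, "z": 0.095, "wx": 0, "wy": 0, "wz": 0, "hand": 0.6}, {"x": 0, "y": 0, "z": 0.095, "wx": 0, "wy": 0, "wz": 0, "hand": 0.3}, {"x": 0, "y": 0, "z": 0.095, "wx": 0, "wy": 0, "wz": 0, "hand": 0.3}, {"x": 0, "y": 0, "z": 0.095, "wx": 0, "wy": 0, "wz": 0, "hand": 0.3}], "grip_force": 20}}

```text
time: 2.3
tool_pos: [0.4906, 0.3053, 0.0162]
tool_rot: [3.141, 0.001, 2.519]
contact_force: [0.2, -0.4, 0.8]
opening: 0.0563
```

Emit:
{"api": "move_arm", "payload": {"deltas": [{"x": 0, "y": 0, "z": 0, "wx": 0, "wy": 0, "wz": 0, "hand": 0.3}, {"x": 0, "y": 0, "z": -0.03, "wx": 0, "wy": 0, "wz": 0, "hand": 0.3}, {"x": 0, "y": 0, "z": -0.08, "wx": 0, "wy": 0, "wz": 0, "hand": 0.3}, {"x": 0, "y": 0, "z": -0.12, "wx": 0, "wy": 0, "wz": 0, "hand": 0.3}, {"x": 0, "y": 0, "z": -0.12, "wx": 0, "wy": 0, "wz": 0, "hand": 0.3}]}}

```text
time: 2.92
tool_pos: [0.4922, 0.3061, 0.1392]
tool_rot: [3.135, 0.004, 2.519]
contact_force: [0.4, -0.3, -1.0]
opening: 0.0274
```

```bash
python3 -c "
from h import *
print(cp(.093),delta([*cp(.091),.136],CY))
s=shot('scene','s3.png');shot('top','t3.png')
"
```

```text
[0.59816771 0.06289477] [-2.29400e-01 -1.37100e-01  3.20000e-03  4.18211e+01]
```

The fingers close slower than I allowed for: the lift began early and the opening of 27 mm means no box. Check where the box is.

Emit:
{"api": "move_arm", "payload": {"deltas": [{"x": 0.09, "y": 0, "z": 0, "wx": 0, "wy": 0, "wz": 0, "hand": 1}, {"x": 0.12, "y": 0, "z": 0, "wx": 0, "wy": 0, "wz": 0, "hand": 1}, {"x": 0.12, "y": 0, "z": 0, "wx": 0, "wy": 0, "wz": 0, "hand": 1}]}}

```text
time: 3.4
tool_pos: [0.3889, 0.3763, 0.134]
tool_rot: [-3.138, -0.002, 2.524]
contact_force: [0.4, -0.6, 0.4]
opening: 0.0533
```

```bash
python3 -c "
from h import *
t=shot('top','t4.png');s=shot('scene','s4.png')
cv2.imwrite('pics/c5.png',np.hstack([cv2.resize(t[200:310,120:250],(400,338)),cv2.resize(s[130:260,360:490],(338,338))]))
h=cv2.cvtColor(t,cv2.COLOR_BGR2HSV); m=np.zeros(t.shape[:2],np.uint8); S=np.s_[230:290,160:225]; m[S]=cv2.inRange(h,(5,90,85),(22,255,255))[S]
c=max(cv2.findContours(cv2.morphologyEx(m,3,np.ones((5,5))),0,1)[0],key=cv2.contourArea)
W=np.array([onz('top',p[0],.05)[:2] for p in c],np.float32); print(cv2.minAreaRect(W*1000))
"
```

```text
((489.7335205078125, 304.890625), (38.66807174682617, 58.449432373046875), 55.58747100830078)
```

View pics/c5.png

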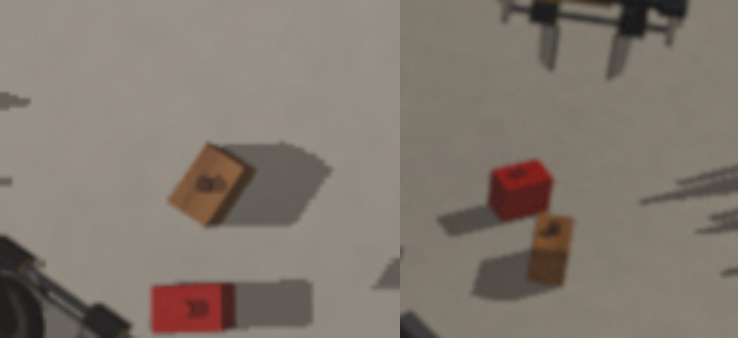

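The box is untouched, at the same pixel position. Go back, give the fingers time to open, then grasp again with enough closing time.

Emit:
{"api": "move_arm", "payload": {"deltas": [{"x": -0.03, "y": 0, "z": 0, "wx": 0, "wy": 0, "wz": 0, "hand": 1}, {"x": -0.07, "y": 0, "z": 0, "wx": 0, "wy": 0, "wz": 0, "hand": 1}, {"x": -0.105, "y": 0, "z": 0, "wx": 0, "wy": 0, "wz": 0, "hand": 1}, {"x": -0.12, "y": 0, "z": 0, "wx": 0, "wy": 0, "wz": 0, "hand": 1}, {"x": -0.12, "y": 0, "z": 0.03, "wx": 0, "wy": 0, "wz": 0, "hand": 1}, {"x": -0.12, "y": 0, "z": 0.075, "wx": 0, "wy": 0, "wz": 0, "hand": 1}, {"x": -0.12, "y": 0, "z": 0.11, "wx": 0, "wy": 0, "wz": 0, "hand": 1}, {"x": -0.12, "y": 0, "z": 0.12, "wx": 0, "wy": 0, "wz": 0, "hand": 1}], "grip_force": 20}}

```text
time: 4.5
tool_pos: [0.4887, 0.3043, 0.0132]
tool_rot: [-3.137, -0.003, 2.518]
contact_force: [-0.7, 0.0, 0.3]
opening: 0.0915
```

Emit:
{"api": "move_arm", "payload": {"deltas": [{"x": 0, "y": 0, "z": 0, "wx": 0, "wy": 0, "wz": 0, "hand": 0.3}, {"x": 0, "y": 0, "z": 0, "wx": 0, "wy": 0, "wz": 0, "hand": 0.3}, {"x": 0, "y": 0, "z": 0, "wx": 0, "wy": 0, "wz": 0, "hand": 0.3}, {"x": 0, "y": 0, "z": 0, "wx": 0, "wy": 0, "wz": 0, "hand": 0.3}, {"x": 0, "y": 0, "z": 0, "wx": 0, "wy": 0, "wz": 0, "hand": 0.3}, {"x": 0, "y": 0, "z": 0, "wx": 0, "wy": 0, "wz": 0, "hand": 0.3}, {"x": 0, "y": 0, "z": 0, "wx": 0, "wy": 0, "wz": 0, "hand": 0.3}, {"x": 0, "y": 0, "z": 0, "wx": 0, "wy": 0, "wz": 0, "hand": 0.3}]}}

```text
time: 5.5
tool_pos: [0.4903, 0.3052, 0.0156]
tool_rot: [3.142, -0.0, 2.519]
contact_force: [0.1, -0.5, -0.3]
opening: 0.0282
```

```bash
python3 -c "
from h import *
o=monitor.observe(); tp=o['tool_pos']; print(proj('scene',tp),proj('top',tp))
t=shot('top','t5.png');s=shot('scene','s5.png')
for i,n in((t,'top'),(s,'scene')):
    p=proj(n,tp)[0]; cv2.circle(i,tuple(int(v*8) for v in p),6,(0,255,0),-1,shift=3)
cv2.imwrite('pics/c6.png',np.hstack([cv2.resize(t[200:310,120:250],(400,338)),cv2.resize(s[130:260,360:490],(338,338))]))
"
```

```text
[[415.61068106 228.28925023]] [[189.71941152 259.75427509]]
```

View pics/c6.png

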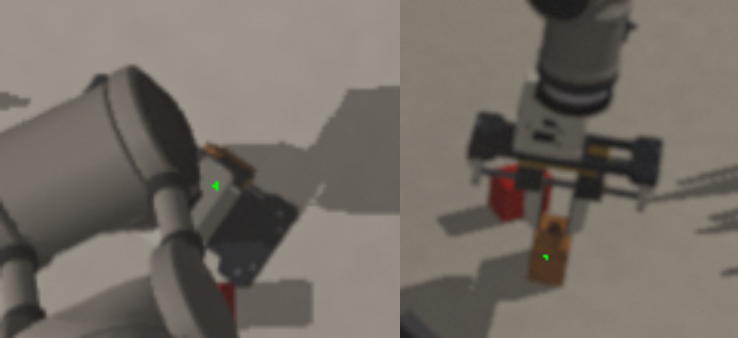

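The TCP projects onto the box in both views, yet the reading is 28 mm. I'll close further to see whether something is between the pads.

Emit:
{"api": "move_arm", "payload": {"deltas": [{"x": 0, "y": 0, "z": 0, "wx": 0, "wy": 0, "wz": 0, "hand": 0.1}, {"x": 0, "y": 0, "z": 0, "wx": 0, "wy": 0, "wz": 0, "hand": 0.1}, {"x": 0, "y": 0, "z": 0, "wx": 0, "wy": 0, "wz": 0, "hand": 0.1}], "grip_force": 20}}

```text
time: 5.98
tool_pos: [0.4904, 0.3053, 0.0157]
tool_rot: [3.141, 0.0, 2.519]
contact_force: [-0.2, 0.9, 0.5]
opening: 0.0119
```

```bash
python3 -c "
from h import *
s=shot('scene','s6.png')
a=cv2.imread('pics/s5.png')
cv2.imwrite('pics/c7.png',np.hstack([cv2.resize(a[180:250,390:460],(400,400),interpolation=3),cv2.resize(s[180:250,390:460],(400,400),interpolation=3)]))
"
```

```text
(no output)
```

View pics/c7.png

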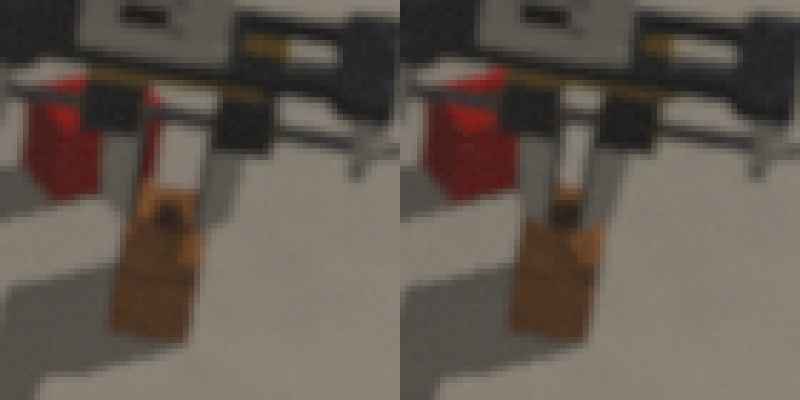

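The fingers are above the box, either side of the knob (tips near pixel row 219, against 228 predicted from the reported TCP). So the real tips look higher than reported. I'll work out by how much.

```bash
python3 -c "
from h import *
from cell import robot
print([a for a in dir(robot) if a[0]!='_'], robot.hold_point_z)
o=monitor.observe(); print(o['tool_pos'],o['qpos'],o['joint_efforts'],o['contact_force'])
for uv,p in(((424,190.5),(.4907,.3048,.1106)),((416.8,219.4),(.4904,.3053,.0157))):
    print(proj('scene',p)[0])
    for z in(.0,.03,.05,.06,.11,.15): print('  tip ray at',z,onz('scene',uv,z).round(3), proj('scene',[p[0],p[1],z])[0].round(1))
"
```

```text
['IKError', 'hand_in', 'hold_point_z'] 0.0188
[0.49041685 0.30532773 0.01568714] [ 4.24127350e-01  6.19664263e-01  1.58437063e+00  1.94731906e-04
  9.37140746e-01 -5.24158805e-01] [-2.02982174e-01 -5.17088091e+01 -1.90932226e+01 -7.03560677e-02
  2.80169584e-01  1.50176052e-04] [ 0.87958736 -0.28440573 -0.63648025]
[419.86260648 201.35909727]
  tip ray at 0.0 [0.324 0.425 0.   ] [414.9 232.6]
  tip ray at 0.03 [0.359 0.402 0.03 ] [416.2 224.5]
  tip ray at 0.05 [0.382 0.386 0.05 ] [417.1 218.9]
  tip ray at 0.06 [0.393 0.378 0.06 ] [417.5 216.1]
  tip ray at 0.11 [0.451 0.339 0.11 ] [419.8 201.5]
  tip ray at 0.15 [0.497 0.308 0.15 ] [421.7 189.4]
[415.6701073  228.27988546]
  tip ray at 0.0 [0.441 0.338 0.   ] [415.  232.5]
  tip ray at 0.03 [0.472 0.317 0.03 ] [416.3 224.4]
  tip ray at 0.05 [0.492 0.303 0.05 ] [417.2 218.8]
  tip ray at 0.06 [0.503 0.296 0.06 ] [417.6 216. ]
  tip ray at 0.11 [0.554 0.261 0.11 ] [419.9 201.4]
  tip ray at 0.15 [0.596 0.234 0.15 ] [421.9 189.3]
```

Both views agree on a tip about 34 mm higher than reported, at the reported xy. I'll open clear of the knob and go down in small steps, watching force and camera.

Emit:
{"api": "move_arm", "payload": {"deltas": [{"x": 0, "y": 0, "z": -0.005, "wx": 0, "wy": 0, "wz": 0, "hand": 1}, {"x": 0, "y": 0, "z": -0.005, "wx": 0, "wy": 0, "wz": 0, "hand": 1}, {"x": 0, "y": 0, "z": -0.005, "wx": 0, "wy": 0, "wz": 0, "hand": 1}, {"x": 0, "y": 0, "z": -0.005, "wx": 0, "wy": 0, "wz": 0, "hand": 1}, {"x": 0, "y": 0, "z": -0.005, "wx": 0, "wy": 0, "wz": 0, "hand": 1}, {"x": 0, "y": 0, "z": 0, "wx": 0, "wy": 0, "wz": 0, "hand": 1}, {"x": 0, "y": 0, "z": 0.008, "wx": 0, "wy": 0, "wz": 0, "hand": 1}, {"x": 0, "y": 0, "z": 0.008, "wx": 0, "wy": 0, "wz": 0, "hand": 1}]}}

```text
time: 7.02
tool_pos: [0.4896, 0.3049, 0.0066]
tool_rot: [-3.14, -0.001, 2.519]
contact_force: [0.2, -0.4, -0.3]
opening: 0.088
```

```bash
python3 -c "
from h import *
s=shot('scene','s7.png')
o=monitor.observe(); x,y,z=o['tool_pos'];print(o['tool_pos'])
a=np.arctan2(0.812,.584)
f=s.copy()
for zz,c in((z,(0,0,255)),(z+.034,(0,255,0))):
  for k in(-1,1):
    p=proj('scene',[x+k*.046*np.cos(a),y+k*.046*np.sin(a),zz])[0]; cv2.circle(f,tuple(int(v*8) for v in p),5,c,-1,shift=3)
g=lambda i:cv2.resize(i[170:260,375:465],(400,400),interpolation=3)
cv2.imwrite('pics/c8.png',np.hstack([g(s),g(f)]))
"
```

```text
[0.48990614 0.30503308 0.00702803]
```

View pics/c8.png

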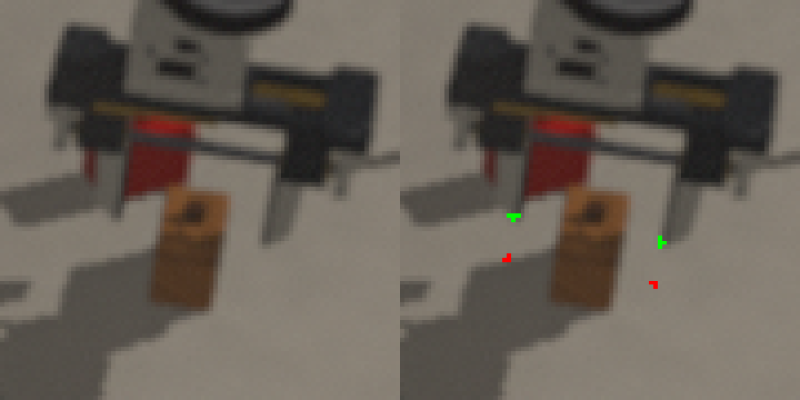

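The green marks (reported z + 34 mm) match the real tips near (517,215) and (668,240). The red ones (as reported) don't. From here I treat true tip z as reported + 0.034. Lower 25 mm more and grip.

Emit:
{"api": "move_arm", "payload": {"deltas": [{"x": 0, "y": 0, "z": 0.01, "wx": 0, "wy": 0, "wz": 0, "hand": 1}, {"x": 0, "y": 0, "z": 0.02, "wx": 0, "wy": 0, "wz": 0, "hand": 1}, {"x": 0, "y": 0, "z": 0.024, "wx": 0, "wy": 0, "wz": 0, "hand": 0.3}, {"x": 0, "y": 0, "z": 0.024, "wx": 0, "wy": 0, "wz": 0, "hand": 0.3}, {"x": 0, "y": 0, "z": 0.024, "wx": 0, "wy": 0, "wz": 0, "hand": 0.3}, {"x": 0, "y": 0, "z": 0.024, "wx": 0, "wy": 0, "wz": 0, "hand": 0.3}, {"x": 0, "y": 0, "z": 0.024, "wx": 0, "wy": 0, "wz": 0, "hand": 0.3}, {"x": 0, "y": 0, "z": 0.024, "wx": 0, "wy": 0, "wz": 0, "hand": 0.3}], "grip_force": 20}}

```text
time: 8.07
tool_pos: [0.4904, 0.3053, -0.0162]
tool_rot: [3.141, 0.0, 2.519]
contact_force: [-0.6, -0.2, 0.4]
opening: 0.0401
```

Emit:
{"api": "move_arm", "payload": {"deltas": [{"x": 0, "y": 0, "z": 0, "wx": 0, "wy": 0, "wz": 0, "hand": 0.3}, {"x": 0, "y": 0, "z": 0, "wx": 0, "wy": 0, "wz": 0, "hand": 0.3}, {"x": 0, "y": 0, "z": 0, "wx": 0, "wy": 0, "wz": 0, "hand": 0.3}, {"x": 0, "y": 0, "z": 0, "wx": 0, "wy": 0, "wz": 0, "hand": 0.3}]}}

```text
time: 8.57
tool_pos: [0.4904, 0.3053, -0.0162]
tool_rot: [3.141, 0.0, 2.519]
contact_force: [0.2, 0.1, 2.8]
opening: 0.04
```

Gripped at 40.0 mm. Lift and carry.

```bash
python3 -c "
from h import *
print(cp(.087),delta([*cp(.087),.06],CY))"
```

```text
[0.59946657 0.05703705] [-0.2334 -0.1381 -0.0762 41.8253]
```

Emit:
{"api": "move_arm", "payload": {"deltas": [{"x": 0, "y": 0, "z": -0.03, "wx": 0, "wy": 0, "wz": 0, "hand": 0.3}, {"x": 0, "y": 0, "z": -0.07, "wx": 0, "wy": 0, "wz": 0, "hand": 0.3}, {"x": 0, "y": 0, "z": -0.09, "wx": 0, "wy": 0, "wz": 0, "hand": 0.3}, {"x": 0, "y": 0, "z": -0.09, "wx": 0, "wy": 0, "wz": 0, "hand": 0.3}]}}

```text
time: 9.07
tool_pos: [0.4909, 0.3055, 0.0746]
tool_rot: [3.139, 0.001, 2.519]
contact_force: [-0.3, 0.1, -2.2]
opening: 0.0397
```

Emit:
{"api": "move_arm", "payload": {"deltas": [{"x": -0.03, "y": -0.018, "z": 0, "wx": 0, "wy": 0, "wz": 6, "hand": 0.3}, {"x": -0.07, "y": -0.042, "z": 0, "wx": 0, "wy": 0, "wz": 13, "hand": 0.3}, {"x": -0.115, "y": -0.068, "z": 0, "wx": 0, "wy": 0, "wz": 21, "hand": 0.3}, {"x": -0.16, "y": -0.095, "z": 0, "wx": 0, "wy": 0, "wz": 29, "hand": 0.3}, {"x": -0.2, "y": -0.118, "z": 0, "wx": 0, "wy": 0, "wz": 36, "hand": 0.3}, {"x": -0.225, "y": -0.133, "z": 0, "wx": 0, "wy": 0, "wz": 41, "hand": 0.3}, {"x": -0.2335, "y": -0.138, "z": 0.01, "wx": 0, "wy": 0, "wz": 41.8, "hand": 0.3}, {"x": -0.2335, "y": -0.138, "z": 0.02, "wx": 0, "wy": 0, "wz": 41.8, "hand": 0.3}]}}

```text
time: 10.07
tool_pos: [0.5985, 0.057, 0.0515]
tool_rot: [-3.139, -0.001, 1.79]
contact_force: [0.5, -0.2, -2.3]
opening: 0.04
```

```bash
python3 -c "
from h import *
print(delta([*cp(.087),-.005],CY))
t=shot('top','t8.png');s=shot('scene','s8.png')
g=lambda i,a,b,w:cv2.resize(i[a:a+w*3//4,b:b+w],(400,300),interpolation=3)
cv2.imwrite('pics/c9.png',np.hstack([g(t,160,240,140),g(s,205,260,140)]))
"
```

```text
[-0.0002  0.001   0.0565  0.054 ]
```

View pics/c9.png

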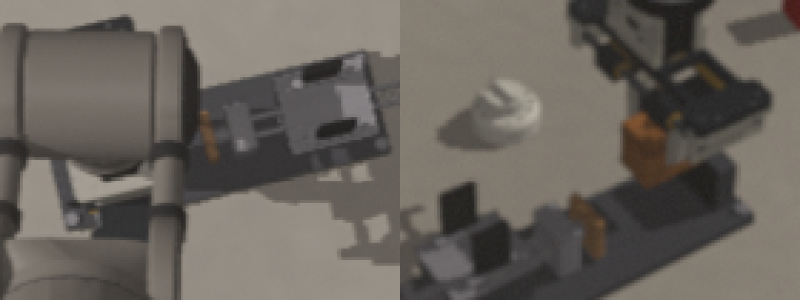

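The box hangs over the bed just in front of the fixed jaw, aligned with it. Lower to about 2 mm above the bed.

Emit:
{"api": "move_arm", "payload": {"deltas": [{"x": 0, "y": 0.001, "z": 0.02, "wx": 0, "wy": 0, "wz": 0, "hand": 0.3}, {"x": 0, "y": 0.001, "z": 0.035, "wx": 0, "wy": 0, "wz": 0, "hand": 0.3}, {"x": 0, "y": 0.001, "z": 0.045, "wx": 0, "wy": 0, "wz": 0, "hand": 0.3}, {"x": 0, "y": 0.001, "z": 0.05, "wx": 0, "wy": 0, "wz": 0, "hand": 0.3}, {"x": 0, "y": 0.001, "z": 0.053, "wx": 0, "wy": 0, "wz": 0, "hand": 0.3}, {"x": 0, "y": 0.001, "z": 0.053, "wx": 0, "wy": 0, "wz": 0, "hand": 0.3}]}}

```text
time: 10.92
tool_pos: [0.6006, 0.0571, 0.0008]
tool_rot: [3.141, -0.0, 1.789]
contact_force: [-0.4, 0.7, -2.2]
opening: 0.0399
```

Emit:
{"api": "move_arm", "payload": {"deltas": [{"x": 0.001, "y": 0, "z": 0, "wx": 0, "wy": 0, "wz": 0, "hand": 0.3}, {"x": 0.002, "y": 0, "z": 0, "wx": 0, "wy": 0, "wz": 0, "hand": 0.3}, {"x": 0.003, "y": 0, "z": 0, "wx": 0, "wy": 0, "wz": 0, "hand": 0.3}, {"x": 0.004, "y": 0, "z": 0, "wx": 0, "wy": 0, "wz": 0, "hand": 0.3}]}}

```text
time: 11.42
tool_pos: [0.5996, 0.0612, 0.0007]
tool_rot: [3.141, -0.0, 1.789]
contact_force: [0.3, -0.1, -2.3]
opening: 0.0401
```

Emit:
{"api": "move_arm", "payload": {"deltas": [{"x": 0.001, "y": 0, "z": 0.002, "wx": 0, "wy": 0, "wz": 0, "hand": 0.3}, {"x": 0.002, "y": 0, "z": 0.003, "wx": 0, "wy": 0, "wz": 0, "hand": 0.3}, {"x": 0.003, "y": 0, "z": 0.003, "wx": 0, "wy": 0, "wz": 0, "hand": 0.3}, {"x": 0.003, "y": 0, "z": 0.003, "wx": 0, "wy": 0, "wz": 0, "hand": 0.3}]}}

```text
time: 11.92
tool_pos: [0.599, 0.0641, -0.0024]
tool_rot: [3.142, -0.0, 1.79]
contact_force: [-0.2, -0.4, -2.5]
opening: 0.04
```

Emit:
{"api": "move_arm", "payload": {"deltas": [{"x": 0.001, "y": 0, "z": 0, "wx": 0, "wy": 0, "wz": 0, "hand": 0.3}, {"x": 0.002, "y": 0, "z": 0, "wx": 0, "wy": 0, "wz": 0, "hand": 0.3}, {"x": 0.002, "y": 0, "z": 0, "wx": 0, "wy": 0, "wz": 0, "hand": 0.3}]}}

```text
time: 12.3
tool_pos: [0.5987, 0.0654, -0.0023]
tool_rot: [3.141, 0.001, 1.789]
contact_force: [0.4, -3.7, -1.7]
opening: 0.04
```

Jaw contact felt (3.7 N at clamp x≈95 mm, exactly as expected). Ease off slightly and lower to the bed.

Emit:
{"api": "move_arm", "payload": {"deltas": [{"x": -0.0005, "y": 0, "z": 0.001, "wx": 0, "wy": 0, "wz": 0, "hand": 0.3}, {"x": -0.0005, "y": 0, "z": 0.0018, "wx": 0, "wy": 0, "wz": 0, "hand": 0.3}, {"x": -0.0005, "y": 0, "z": 0.0018, "wx": 0, "wy": 0, "wz": 0, "hand": 0.3}]}}

```text
time: 12.68
tool_pos: [0.5989, 0.0654, -0.0041]
tool_rot: [3.141, 0.0, 1.789]
contact_force: [0.7, -2.3, -2.1]
opening: 0.0397
```

Emit:
{"api": "move_arm", "payload": {"deltas": [{"x": 0, "y": 0, "z": 0.0005, "wx": 0, "wy": 0, "wz": 0, "hand": 0.3}, {"x": 0, "y": 0, "z": 0.0005, "wx": 0, "wy": 0, "wz": 0, "hand": 0.3}]}}

```text
time: 12.92
tool_pos: [0.5989, 0.0655, -0.0042]
tool_rot: [3.141, 0.0, 1.79]
contact_force: [-0.5, -1.8, 3.5]
opening: 0.0398
```

Seated on the bed (reaction +3.5 N). Release and rise.

Emit:
{"api": "move_arm", "payload": {"deltas": [{"x": 0, "y": 0, "z": 0, "wx": 0, "wy": 0, "wz": 0, "hand": 0.85}, {"x": 0, "y": 0, "z": 0, "wx": 0, "wy": 0, "wz": 0, "hand": 0.85}, {"x": 0, "y": 0, "z": 0, "wx": 0, "wy": 0, "wz": 0, "hand": 0.85}, {"x": 0, "y": 0, "z": 0, "wx": 0, "wy": 0, "wz": 0, "hand": 0.85}, {"x": 0, "y": 0, "z": -0.03, "wx": 0, "wy": 0, "wz": 0, "hand": 0.85}, {"x": 0, "y": 0, "z": -0.08, "wx": 0, "wy": 0, "wz": 0, "hand": 0.85}, {"x": 0, "y": 0, "z": -0.115, "wx": 0, "wy": 0, "wz": 0, "hand": 0.85}, {"x": 0, "y": 0, "z": -0.125, "wx": 0, "wy": 0, "wz": 0, "hand": 0.85}]}}

```text
time: 13.92
tool_pos: [0.5999, 0.0655, 0.1228]
tool_rot: [3.137, 0.001, 1.79]
contact_force: [-0.3, 0.1, -0.3]
opening: 0.0778
```

```bash
python3 -c "
from h import *
o=monitor.observe();print(o['tool_pos'])
# paddle_mid: box touched jaw at TCP clamp x; use -0.098
print(delta([*cp(-.0985),.12],CY), cp(-.0985))"
```

```text
[0.59991208 0.06548067 0.12282158]
[-0.1936 -0.0024  0.0028  0.0291] [ 0.63962291 -0.12406436]
```

Emit:
{"api": "move_arm", "payload": {"deltas": [{"x": -0.04, "y": 0, "z": 0, "wx": 0, "wy": 0, "wz": 0, "hand": 1}, {"x": -0.09, "y": 0, "z": 0, "wx": 0, "wy": 0, "wz": 0, "hand": 1}, {"x": -0.14, "y": -0.001, "z": 0, "wx": 0, "wy": 0, "wz": 0, "hand": 1}, {"x": -0.18, "y": -0.002, "z": 0, "wx": 0, "wy": 0, "wz": 0, "hand": 1}, {"x": -0.1935, "y": -0.002, "z": 0, "wx": 0, "wy": 0, "wz": 0, "hand": 1}, {"x": -0.1935, "y": -0.002, "z": 0, "wx": 0, "wy": 0, "wz": 0, "hand": 1}]}}

```text
time: 14.68
tool_pos: [0.6381, -0.124, 0.1191]
tool_rot: [-3.14, -0.001, 1.788]
contact_force: [0.4, 0.3, 0.2]
opening: 0.0919
```

```bash
python3 -c "
from h import *
o=monitor.observe();print(o['tool_pos'],o['tool_rot'],o['opening'])
print('to final',delta([*cp(-.0985),.051],CY))
t=shot('top','t9.png');s=shot('scene','s9.png')
g=lambda i,a,b,w:cv2.resize(i[a:a+w*3//4,b:b+w],(400,300),interpolation=3)
cv2.imwrite('pics/c10.png',np.hstack([g(t,160,240,140),g(s,205,260,140)]))
# box pose (top face, z=.062)
h=cv2.cvtColor(t,cv2.COLOR_BGR2HSV); m=np.zeros(t.shape[:2],np.uint8); S=np.s_[190:250,250:310]; m[S]=cv2.inRange(h,(5,90,85),(22,255,255))[S]
for c in cv2.findContours(m,0,1)[0]:
  if cv2.contourArea(c)>20:
    W=np.array([onz('top',p[0],.062)[:2] for p in c]);a=CY;M=np.array([[np.cos(a),np.sin(a)],[-np.sin(a),np.cos(a)]])
    L=(W-CL)@M.T; print('blob',L.min(0),L.max(0),cv2.minAreaRect((W*1000).astype(np.float32)))
"
```

```text
[ 0.63814144 -0.1239743   0.11911761] [-3.14011442e+00 -1.35845754e-03  1.78830879e+00] 0.09194803559003971
to final [-0.0004  0.0014  0.0681 -0.0396]
blob [ 0.06547178 -0.01908723] [0.12574607 0.02092278] ((596.6927490234375, 65.33320617675781), (39.70470428466797, 60.280662536621094), 12.932611465454102)
```

Box measured from above: x 65.5–125.7 mm, y ±20 mm, skew 0.4°, so it is right against the fixed jaw. Lower over the paddles.

Emit:
{"api": "move_arm", "payload": {"deltas": [{"x": 0, "y": 0.0005, "z": 0.02, "wx": 0, "wy": 0, "wz": 0, "hand": 1}, {"x": 0, "y": 0.0005, "z": 0.04, "wx": 0, "wy": 0, "wz": 0, "hand": 1}, {"x": 0, "y": 0.0005, "z": 0.058, "wx": 0, "wy": 0, "wz": 0, "hand": 1}, {"x": 0, "y": 0.0005, "z": 0.067, "wx": 0, "wy": 0, "wz": 0, "hand": 1}, {"x": 0, "y": 0.0005, "z": 0.067, "wx": 0, "wy": 0, "wz": 0, "hand": 0.72}, {"x": 0, "y": 0.0005, "z": 0.067, "wx": 0, "wy": 0, "wz": 0, "hand": 0.72}, {"x": 0, "y": 0.0005, "z": 0.067, "wx": 0, "wy": 0, "wz": 0, "hand": 0.72}, {"x": 0, "y": 0.0005, "z": 0.067, "wx": 0, "wy": 0, "wz": 0, "hand": 0.72}], "grip_force": 20}}

```text
time: 15.78
tool_pos: [0.6397, -0.1239, 0.0539]
tool_rot: [3.14, 0.001, 1.789]
contact_force: [1.0, 1.3, 1.4]
opening: 0.0665
```

Emit:
{"api": "move_arm", "payload": {"deltas": [{"x": 0, "y": 0, "z": 0, "wx": 0, "wy": 0, "wz": 0, "hand": 0.6}, {"x": 0, "y": 0, "z": 0, "wx": 0, "wy": 0, "wz": 0, "hand": 0.45}, {"x": 0, "y": 0, "z": 0, "wx": 0, "wy": 0, "wz": 0, "hand": 0.45}, {"x": 0, "y": 0, "z": 0, "wx": 0, "wy": 0, "wz": 0, "hand": 0.45}, {"x": 0, "y": 0, "z": 0, "wx": 0, "wy": 0, "wz": 0, "hand": 0.45}]}}

```text
time: 16.4
tool_pos: [0.642, -0.1235, 0.0539]
tool_rot: [3.136, 0.001, 1.79]
contact_force: [10.3, 1.4, -2.6]
opening: 0.0412
```

```bash
cat >> h.py <<'E'
def look(f):
    """clamp-x extents of cork/wood blobs and bright steel on the jaw's strip in the top view"""
    t=shot('top',f); s=shot('scene','s'+f); c=np.array([cp(-.06+.001*i,0) for i in range(190)])
    h=cv2.cvtColor(t,cv2.COLOR_BGR2HSV); M=np.array([[np.cos(CY),np.sin(CY)],[-np.sin(CY),np.cos(CY)]])
    m=cv2.inRange(h,(5,90,85),(22,255,255))
    out=[]
    for k in cv2.findContours(m[170:250,240:390],0,1,offset=(240,170))[0]:
        if cv2.contourArea(k)<6: continue
        L=(np.array([onz('top',p[0],.061)[:2] for p in k])-CL)@M.T; out.append((L.min(0).round(4).tolist(),L.max(0).round(4).tolist()))
    return t,s,out
def strip(t,y):
    """top-view grey/hue profile along clamp x at lateral y, z=.062"""
    xs=np.arange(-.05,.07,.001); p=proj('top',[[*cp(x,y),.062] for x in xs]).astype(np.float32)
    v=cv2.remap(t,p[None],None,1)[0]; return xs,v
E
python3 -c "
from h import *
o=monitor.observe();print(o['opening'],o['contact_force'],o['torque'])
t,s,out=look('p1.png');print(out)
g=lambda i,a,b,w:cv2.resize(i[a:a+w*3//4,b:b+w],(400,300),interpolation=3)
cv2.imwrite('pics/c11.png',np.hstack([g(t,160,240,140),g(s,205,260,140)]))
for y in(-.012,0.012):
  xs,v=strip(t,y); print([(int(1000*x),*map(int,q)) for x,q in zip(xs[::4],v[::4])])
"
```

```text
0.04119562174173874 [10.33267834  1.39360774 -2.62084492] [ 0.19655288 -1.46009396 -0.02841434]
[([0.0655, -0.0192], [0.1258, 0.0208]), ([0.018, -0.0203], [0.028, 0.0207])]
[(-50, 68, 73, 79), (-46, 73, 78, 84), (-41, 64, 69, 74), (-37, 57, 60, 63), (-33, 59, 61, 64), (-29, 57, 58, 61), (-25, 56, 56, 58), (-21, 57, 57, 60), (-17, 90, 89, 92), (-13, 127, 125, 129), (-9, 131, 128, 133), (-5, 134, 131, 135), (-1, 136, 134, 138), (2, 126, 124, 128), (6, 71, 70, 73), (10, 60, 59, 62), (14, 54, 55, 58), (18, 56, 70, 87), (22, 67, 90, 116), (26, 72, 92, 116), (30, 73, 75, 81), (34, 74, 72, 74), (38, 74, 72, 75), (42, 74, 73, 75), (46, 73, 72, 74), (50, 73, 72, 74), (54, 72, 71, 73), (58, 71, 70, 72), (62, 64, 64, 66), (66, 54, 65, 84)]
[(-50, 70, 70, 73), (-46, 40, 42, 44), (-41, 50, 54, 57), (-37, 65, 70, 74), (-33, 74, 78, 84), (-29, 78, 84, 88), (-25, 82, 87, 93), (-21, 85, 91, 97), (-17, 93, 99, 105), (-13, 109, 113, 119), (-9, 128, 127, 131), (-5, 135, 133, 136), (-1, 136, 134, 138), (2, 128, 127, 130), (6, 61, 62, 64), (10, 55, 55, 57), (14, 54, 54, 57), (18, 59, 75, 94), (22, 80, 109, 140), (26, 80, 108, 139), (30, 55, 58, 66), (34, 53, 53, 55), (38, 54, 54, 57), (42, 55, 55, 57), (46, 54, 55, 57), (50, 55, 55, 57), (54, 55, 54, 57), (58, 55, 54, 57), (62, 52, 53, 57), (66, 54, 74, 103)]
```

Pumping works (pad face now at 28 mm), but there's a 10 N side load, so the gripper is off-centre. Shift toward tool +y and watch the load.

Emit:
{"api": "move_arm", "payload": {"deltas": [{"x": 0, "y": 0.001, "z": 0, "wx": 0, "wy": 0, "wz": 0, "hand": 0.45}, {"x": 0, "y": 0.002, "z": 0, "wx": 0, "wy": 0, "wz": 0, "hand": 0.45}, {"x": 0, "y": 0.002, "z": 0, "wx": 0, "wy": 0, "wz": 0, "hand": 0.45}]}}

```text
time: 16.88
tool_pos: [0.6423, -0.1234, 0.0539]
tool_rot: [3.139, 0.001, 1.789]
contact_force: [4.8, 0.6, 0.8]
opening: 0.0416
```

Emit:
{"api": "move_arm", "payload": {"deltas": [{"x": 0, "y": 0.001, "z": 0, "wx": 0, "wy": 0, "wz": 0, "hand": 0.4}, {"x": 0, "y": 0.0018, "z": 0, "wx": 0, "wy": 0, "wz": 0, "hand": 0.33}, {"x": 0, "y": 0.0018, "z": 0, "wx": 0, "wy": 0, "wz": 0, "hand": 0.33}, {"x": 0, "y": 0.0018, "z": 0, "wx": 0, "wy": 0, "wz": 0, "hand": 0.33}]}}

```text
time: 17.38
tool_pos: [0.6427, -0.1232, 0.0539]
tool_rot: [-3.142, 0.0, 1.79]
contact_force: [1.7, -0.6, 4.8]
opening: 0.0312
```

```bash
python3 -c "
from h import *
print(look('p2.png')[2])"
```

```text
[([0.0655, -0.0192], [0.1259, 0.0208]), ([0.0248, -0.0215], [0.0347, 0.0214])]
```

Emit:
{"api": "move_arm", "payload": {"deltas": [{"x": 0, "y": 0, "z": 0, "wx": 0, "wy": 0, "wz": 0, "hand": 0.5}, {"x": 0, "y": 0, "z": 0, "wx": 0, "wy": 0, "wz": 0, "hand": 0.72}, {"x": 0, "y": 0, "z": 0, "wx": 0, "wy": 0, "wz": 0, "hand": 0.72}, {"x": 0, "y": 0, "z": 0, "wx": 0, "wy": 0, "wz": 0, "hand": 0.72}, {"x": 0, "y": 0, "z": 0, "wx": 0, "wy": 0, "wz": 0, "hand": 0.72}, {"x": 0, "y": 0, "z": 0, "wx": 0, "wy": 0, "wz": 0, "hand": 0.72}]}}

```text
time: 18.23
tool_pos: [0.6425, -0.1229, 0.053]
tool_rot: [-3.141, -0.0, 1.789]
contact_force: [1.0, 0.2, 0.0]
opening: 0.066
```

```bash
python3 -c "
from h import *
print(look('p3.png')[2])"
```

```text
[([0.0655, -0.0192], [0.1259, 0.0208]), ([0.0248, -0.0215], [0.0347, 0.0214])]
```

First stroke done: pad face 34.7 mm, jaw stays on release. Second full stroke, then release.

Emit:
{"api": "move_arm", "payload": {"deltas": [{"x": 0, "y": 0, "z": 0, "wx": 0, "wy": 0, "wz": 0, "hand": 0.5}, {"x": 0, "y": 0, "z": 0, "wx": 0, "wy": 0, "wz": 0, "hand": 0.33}, {"x": 0, "y": 0, "z": 0, "wx": 0, "wy": 0, "wz": 0, "hand": 0.33}, {"x": 0, "y": 0, "z": 0, "wx": 0, "wy": 0, "wz": 0, "hand": 0.33}, {"x": 0, "y": 0, "z": 0, "wx": 0, "wy": 0, "wz": 0, "hand": 0.33}, {"x": 0, "y": 0, "z": 0, "wx": 0, "wy": 0, "wz": 0, "hand": 0.33}, {"x": 0, "y": 0, "z": 0, "wx": 0, "wy": 0, "wz": 0, "hand": 0.33}]}}

```text
time: 19.2
tool_pos: [0.6427, -0.123, 0.0533]
tool_rot: [-3.141, -0.0, 1.789]
contact_force: [-2.7, -1.2, 0.4]
opening: 0.031
```

```bash
python3 -c "
from h import *
print(look('p4.png')[2])"
```

```text
[([0.0655, -0.0192], [0.1259, 0.0208]), ([0.0457, -0.0213], [0.0552, 0.0215])]
```

Emit:
{"api": "move_arm", "payload": {"deltas": [{"x": 0, "y": 0, "z": 0, "wx": 0, "wy": 0, "wz": 0, "hand": 0.5}, {"x": 0, "y": 0, "z": 0, "wx": 0, "wy": 0, "wz": 0, "hand": 0.72}, {"x": 0, "y": 0, "z": 0, "wx": 0, "wy": 0, "wz": 0, "hand": 0.72}, {"x": 0, "y": 0, "z": 0, "wx": 0, "wy": 0, "wz": 0, "hand": 0.72}, {"x": 0, "y": 0, "z": 0, "wx": 0, "wy": 0, "wz": 0, "hand": 0.72}, {"x": 0, "y": 0, "z": 0, "wx": 0, "wy": 0, "wz": 0, "hand": 0.72}]}}

```text
time: 20.05
tool_pos: [0.6431, -0.1229, 0.0534]
tool_rot: [3.141, 0.0, 1.789]
contact_force: [-0.9, 0.2, 0.5]
opening: 0.066
```

```bash
python3 -c "
from h import *
t,s,o=look('p5.png');print(o)
for y in(-.015,0.015):
  xs,v=strip(t,y); print([(int(1000*x),int(q.mean())) for x,q in zip(xs,v) if x>0.005][::2])"
```

```text
[([0.0655, -0.0192], [0.1259, 0.0208]), ([0.0457, -0.0213], [0.0552, 0.0215])]
[(5, 73), (7, 75), (9, 85), (11, 109), (13, 124), (15, 130), (17, 130), (19, 131), (21, 132), (23, 133), (25, 134), (27, 137), (29, 130), (31, 110), (33, 79), (35, 71), (37, 70), (39, 70), (41, 70), (43, 70), (45, 76), (47, 87), (49, 100), (51, 105), (53, 99), (55, 88), (57, 78), (59, 74), (61, 74), (63, 71), (65, 71), (67, 75), (69, 85)]
[(5, 54), (7, 61), (9, 78), (11, 109), (13, 127), (15, 131), (17, 131), (19, 132), (21, 132), (23, 132), (25, 133), (27, 135), (29, 129), (31, 103), (33, 71), (35, 54), (37, 53), (39, 54), (41, 55), (43, 57), (45, 70), (47, 89), (49, 105), (51, 114), (53, 111), (55, 88), (57, 67), (59, 55), (61, 54), (63, 55), (65, 70), (67, 88), (69, 102)]
```

Two strokes: pad face about 55.5 mm, box at about 65.7 mm, gap to the block 14 mm (free). Need about 17 mm more jaw travel, so opening ≈36 mm. Third squeeze, slowly.

Emit:
{"api": "move_arm", "payload": {"deltas": [{"x": 0, "y": 0, "z": 0, "wx": 0, "wy": 0, "wz": 0, "hand": 0.6}, {"x": 0, "y": 0, "z": 0, "wx": 0, "wy": 0, "wz": 0, "hand": 0.5}, {"x": 0, "y": 0, "z": 0, "wx": 0, "wy": 0, "wz": 0, "hand": 0.45}, {"x": 0, "y": 0, "z": 0, "wx": 0, "wy": 0, "wz": 0, "hand": 0.41}, {"x": 0, "y": 0, "z": 0, "wx": 0, "wy": 0, "wz": 0, "hand": 0.41}, {"x": 0, "y": 0, "z": 0, "wx": 0, "wy": 0, "wz": 0, "hand": 0.41}, {"x": 0, "y": 0, "z": 0, "wx": 0, "wy": 0, "wz": 0, "hand": 0.41}], "grip_force": 25}}

```text
time: 21.02
tool_pos: [0.6426, -0.123, 0.0533]
tool_rot: [-3.141, -0.0, 1.789]
contact_force: [-2.6, -1.3, 1.1]
opening: 0.0378
```

```bash
cat >> h.py <<'E'
def edges(t):
    for y in(-.015,0,.015):
        xs,v=strip(t,y); g=v.mean(1); sat=v[:,2]-v[:,0].astype(float)
        i=np.where(g>100)[0]; bright=[j for j in i if sat[j]<12]
        k=np.where(sat>20)[0]
        print(y,'block',xs[bright[0]].round(4) if bright else None,xs[bright[-1]].round(4) if bright else None,'pad/wood',xs[k[0]].round(4) if len(k) else None)
E
python3 -c "
from h import *
edges(cv2.imread('pics/p5.png'))
t,s,o=look('p6.png');print(o);edges(t)"
```

```text
-0.015 block 0.011 0.031 pad/wood 0.045
0 block 0.011 0.032 pad/wood 0.045
0.015 block 0.011 0.031 pad/wood 0.045
[([0.0562, -0.0212], [0.126, 0.021])]
-0.015 block 0.025 0.046 pad/wood 0.056
0 block 0.026 0.046 pad/wood 0.056
0.015 block 0.025 0.046 pad/wood 0.055
```

Pad in contact, pushed back about 4 mm (block +14.5 mm, pad +10.7 mm). A little more squeeze, with a sub-pixel gap measurement.

Emit:
{"api": "move_arm", "payload": {"deltas": [{"x": 0, "y": 0, "z": 0, "wx": 0, "wy": 0, "wz": 0, "hand": 0.395}, {"x": 0, "y": 0, "z": 0, "wx": 0, "wy": 0, "wz": 0, "hand": 0.38}, {"x": 0, "y": 0, "z": 0, "wx": 0, "wy": 0, "wz": 0, "hand": 0.38}, {"x": 0, "y": 0, "z": 0, "wx": 0, "wy": 0, "wz": 0, "hand": 0.38}]}}

```text
time: 21.62
tool_pos: [0.6426, -0.123, 0.0533]
tool_rot: [-3.141, -0.0, 1.789]
contact_force: [-4.7, -0.4, 2.6]
opening: 0.0347
```

```bash
cat > gap.py <<'E'
from h import *
def gap(f):
    t=cv2.imread('pics/'+f); xs=np.arange(-.02,.08,.00025); B=[];Q=[]
    for y in np.linspace(-.017,.017,18):
        p=proj('top',[[*cp(x,y),.062] for x in xs]).astype(np.float32); v=cv2.remap(t,p[None],None,1)[0].astype(float)
        sat=v[:,2]-v[:,0]; b=v[:,0]; on=b>97
        r=np.where(on[:-1]&~on[1:])[0]; r=[j for j in r if xs[j]>.0]
        l=np.where(~on[:-1]&on[1:])[0]; q=np.where(sat>18)[0]; q=[j for j in q if xs[j]>.03]
        if r: B.append(xs[r[-1]])
        if len(q): Q.append(xs[q[0]])
    return np.median(B),np.median(Q),np.mean(B),np.mean(Q)
if __name__=='__main__':
    look('p7.png')
    for f in('p4.png','p5.png','p6.png','p7.png'): r=gap(f);print(f,np.round(r,4),'gap',round(r[3]-r[2],4))
    print(monitor.observe()['opening'])
E
python3 gap.py
```

```text
p4.png [0.0318 0.0445 0.0318 0.0445] gap 0.0127
p5.png [0.0318 0.0445 0.0318 0.0445] gap 0.0127
p6.png [0.0461 0.055  0.0461 0.0549] gap 0.0088
p7.png [0.0481 0.055  0.0483 0.055 ] gap 0.0067
0.03543045037069799
```

Compression now ≈6 mm (the free gap reads 12.7 for a true 14). One small step more, easing the side load too.

Emit:
{"api": "move_arm", "payload": {"deltas": [{"x": 0, "y": -0.0005, "z": 0, "wx": 0, "wy": 0, "wz": 0, "hand": 0.372}, {"x": 0, "y": -0.001, "z": 0, "wx": 0, "wy": 0, "wz": 0, "hand": 0.368}, {"x": 0, "y": -0.001, "z": 0, "wx": 0, "wy": 0, "wz": 0, "hand": 0.368}, {"x": 0, "y": -0.001, "z": 0, "wx": 0, "wy": 0, "wz": 0, "hand": 0.368}, {"x": 0, "y": -0.001, "z": 0, "wx": 0, "wy": 0, "wz": 0, "hand": 0.368}, {"x": 0, "y": -0.001, "z": 0, "wx": 0, "wy": 0, "wz": 0, "hand": 0.368}]}}

```text
time: 22.48
tool_pos: [0.6426, -0.123, 0.0533]
tool_rot: [3.14, 0.0, 1.789]
contact_force: [4.4, 0.8, -3.1]
opening: 0.0336
```

```bash
sed -i "s/look('p7.png')/look('p8.png')/; s/'p7.png')/'p7.png','p8.png')/2" gap.py; sed -i "s/'p6.png','p7.png')/'p6.png','p7.png','p8.png')/" gap.py; python3 gap.py; python3 -c "
import cv2,numpy as np
t=cv2.imread('pics/p8.png');s=cv2.imread('pics/sp8.png')
g=lambda i,a,b,w:cv2.resize(i[a:a+w*3//2,b:b+w],(400,600),interpolation=3)
cv2.imwrite('pics/c12.png',np.hstack([g(t,165,255,70),g(s,200,305,80)]))"
```

```text
p4.png [0.0318 0.0445 0.0318 0.0445] gap 0.0127
p5.png [0.0318 0.0445 0.0318 0.0445] gap 0.0127
p6.png [0.0461 0.055  0.0461 0.0549] gap 0.0088
p7.png [0.0481 0.055  0.0483 0.055 ] gap 0.0067
p8.png [0.0491 0.055  0.0491 0.055 ] gap 0.0059
0.03400203615640114
```

View pics/c12.png

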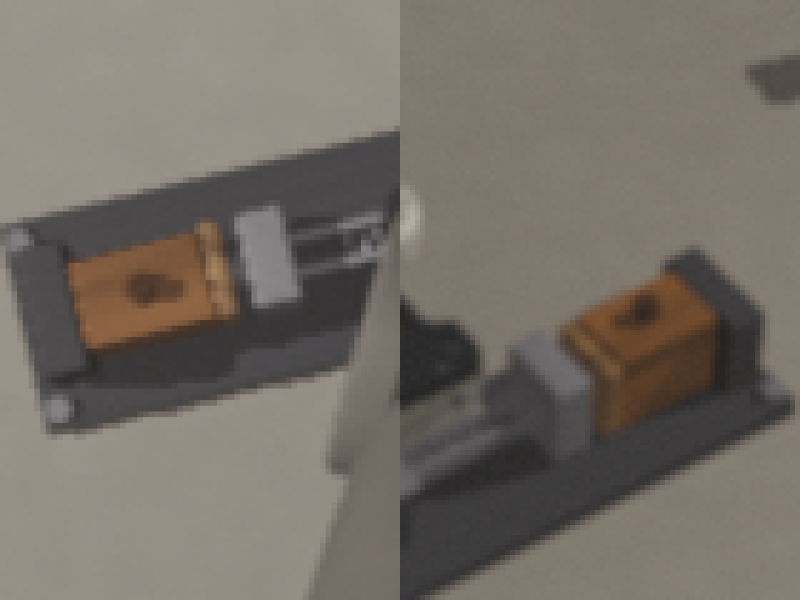

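The picture shows the box upright against the fixed jaw, the pad on its face, and a gap of about half between pad and block. By measurement the gap is 5.9 + 1.3 mm ≈ 7.2 mm. Handing in with the squeeze held.

```bash
python3 -c "
from h import *
o=monitor.observe();print(o['time'],o['opening'],o['contact_force']);print(robot.hand_in())"
```

```text
22.575 0.03400203615640114 [ 4.8174541   1.23088075 -2.63014443]
the job is handed in; nothing more can be done
None
```

The spice box is upright on the clamp bed against the fixed jaw, released. The sliding jaw was pumped up to it and I handed in at 22.6 s with the paddles still squeezed.

**Strokes:** I made two strokes to full squeeze with release between, then a third partial squeeze that is still held.

**Last checks:**
- **Box:** it lies at clamp x ≈ 65.5–126 mm and y ±20 mm. It was about 0.4° askew before pumping. The last picture shows it upright with the pad flat on its face.
- **Spring pad:** it is pushed back about 6.8 mm (aim 7). The pad-to-block gap reads 5.9 mm; I corrected it to about 7.2 mm because the free 14 mm gap reads 12.7. I trust this to about 1 mm.
- **Paddles:** the opening is held at 34 mm with a 25 N grip setting. About 5 N of side load remains, because the gripper sits slightly off-centre on the paddles.
- **Other items:** I did not go near the jar, timer, diffusers or spoon. I did not re-measure them at the end.

**What disagreed:**
- **TCP height:** the true fingertips were about 34 mm higher than the reported TCP height. The first two grasps missed. The first was also lifted too early, before the fingers had closed. On the second the fingers closed above the box, either side of the knob. Neither grasp moved the box. I confirmed the offset in the scene view and corrected for it.
- **Scene camera:** it showed a constant offset of about 1 px.
- **Refused call:** one move call was refused because it left out some keys.

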